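# Set the blank depth selector of a pattern notcher by clicks

## Robot

A 7-joint arm with a two-finger parallel gripper is mounted at the origin on the work surface. World frame = base frame: x ahead of the robot, y to its left, z up, the work surface at z = 0. Lengths are in m, angles in degrees, forces in N, time in s.
With the tool pointing down it reaches from about 0.425 to 1.025 m from the base axis. Payload 3.6 kg.
Tool frame: the origin (TCP) lies on the mounting face of the last link; the fingertips stand 173 mm ahead of it and the grasp point (between the pads) lies 155 mm ahead of it; x points along the fingers, y is the direction in which the jaws open and shut, and the axes are right-handed (so a half turn about x gives the same grasp; the last joint's range is limited). The gripper opens to 85 mm and grips with 20 to 120 N. Pads are 22 mm wide; open, the fingers measure 114 mm over their backs; the gripper's body (76 mm by 85 mm) begins 54 mm behind the grasp point. The pads swing forward as they close: fully open they stand 13 mm farther back than shut.
Start: joints at [-74.914, 33.873, 2.773, 92.16, -1.908, 54.013, -1.931], TCP at [0.253, 0.679, 0.405] pointing down, gripper open.
Joint ranges: [-153.93, 153.93], [-27.13, 128.08], [-72.61, 78.16], [10.71, 143.7], [-87.88, 267.88], [4.46, 118.87], [-176.78, 176.78]. Speed limits (degrees/s): [147.25, 147.25, 180, 180, 180, 180, 180].

## Interface

Orientations are given as a 3x3 rotation matrix whose columns are the frame's x, y, z axes.
In Python, from plant import manip gives the robot as it stands.
- The arm moves only by the shell command python3 -m creep 'ROWS' [OPENING]. ROWS is a JSON object of lists of equal length, an entry for each row: "delta_pos": the shift along the tool's x, y, z each as a share of 30 cm, from -1 to 1, a list of three; "yaw": the turn about the tool's x as a share of pi/2 rad, from -1 to 1. A call has 1 to 5 rows; each row is the pose to reach, as a shift and turn from the pose measured when the call began, along the tool's axes at that moment; what a row does not reach only later rows make up. A row lasts 1/8 s, in which the tool goes at most 62.5 mm and 10.7 degrees, less where a joint would pass 70% of its speed; a pose out of reach is approached as far as the arm can. A call with a number of a shift or a turn outside -1 to 1 is refused whole. A call with a gripper value outside its range is refused whole. OPENING is the closure, from 0 (fully open) to 1 (shut), set as the call begins (- or left out, the last holds). The fingers move at their own pace and stop on an object; the grip force is fixed at half the most. Time passes only in rows, so rows that repeat a pose let the fingers close. It gives the time, the measured TCP pose, the force and the opening at its end, in the units of the state.
- manip.sense(): the state, without advancing time (a new reading comes with each control period).
- manip.grab_frame(name): name is "scene" or "top"; returns (picture, depth): 420x560x3 uint8, red, green, blue; 420x560 float32, m along the optical axis (not along the pixel's ray), 0 where there is no reading.
- manip.get_calibration(name): a dict with "K" (3x3 intrinsics, pixels), "distortion" ([k1, k2, p1, p2, k3] as OpenCV has them; the pictures are not rectified), "pose" (4x4, takes a point from camera to world coordinates). Camera axes: x right, y down, z forward; pixel columns grow to the right and rows downward; lengths in m; the calibration is good to about 2 mm. A picture is of the moment at which its call begins. get_calibration takes no time and is no camera call.
- manip.close_job(): hands the job in, once; it reports no verdict.
The state is a dict: "clock": time; "joint_pos": joint angles; "dq": joint speeds; "tau": joint torques, N m; "eef_pos": TCP position; "orientation": TCP orientation; "wrist_force": force on the tool from outside, world axes, zero at the start; "torque": the same for the moment, N m; "opening": opening from 0.0 (shut) to 1.0 (fully open).
Only numpy, scipy, OpenCV 4.12 (cv2) and the standard library are available. Lean on these libraries where they do the work, as an engineer would, in place of code of your own. Each camera call takes 0.05 s, during which the arm holds its last target.

## Task

The black bar knob on the card-notching press has no markings: turn it gently anticlockwise back to its end stop without forcing it, then turn it exactly four clicks clockwise. Then push the green button fully down to take over the setting, let go of it, and leave everything else as it is.

Things in the scene. Friction and masses are not known exactly. Their poses are not given: they have to be found in the camera images.
- machine: bench notching press, fixed: a grey deck 200 mm (x) by 400 mm (y, from -0.21 to +0.19 m), top 60 mm above the table; origin under the deck, front faces its -x. Over y > +0.12 m a green head rises 110 mm above the deck. Knob and green button stand on the rest of the deck 115 mm apart; which is nearer the head varies.
- knob_grip (a point): the blank black selector knob: an upright bar 42 mm long, 14 mm thick, 34 mm tall, on a 44 mm disc over a round aluminium foot 68 mm wide. Point on the turning axis, 9 mm below the bar's top, 37 mm above the deck; x along the bar (both ends alike), z up. The bar sits on its shaft at another angle every time, so its direction does not tell the setting.
- knob: the same knob, origin on its axis at the underside of its disc, axes as above. Ten positions, 20 degrees (0.349 rad) apart: 0 at the stop, then 1 to 9 clockwise from above; it starts near one of 2 to 6. Torque between positions rises to about 0.14 N m, drops through zero half way, then pulls it on into the next position, where it stays.
- follower (a joint): the hidden slide that the knob drives and the setting is judged by: 0 in position 0, +0.00001 m (0.01 mm) per click clockwise; readings are blurred by far more. A rigid stop lies 0.05 rad past position 9.
- buffer (a joint): the hidden overload spring between knob and shaft, judged by its travel: 0 normally, +0.0001 m per rad (also far below the blur of its readings). The end stop lies 0.05 rad anticlockwise of position 0: there the torque jumps to 0.3 N m (never so much elsewhere), then the spring yields, 3 N m per rad, and springs back when let go. Over 0.2 rad of wind-up (0.9 N m) damages it.
- start (a joint): travel of the green push button, 0 up, 0.006 m when fully down; it springs back. Fully down takes 5 N.
- start_top (a point): centre of the top face of the green push button, 30 mm wide, in a grey housing on the press deck; it is pressed straight down by 6 mm.
- weight: brass pattern weight standing on the press deck, 42 mm wide and 42 mm tall, origin under its centre. To be left alone.
- eraser: blue and white eraser lying on the press deck near its front edge, 20 x 44 x 13 mm, origin under its centre. To be left alone.
- weight2: second brass pattern weight, the same size, standing on the table. To be left alone.
- curve: flat pale grey curve template on the table, about 220 x 110 x 4 mm, origin near its middle, underside. To be left alone.
- shears: steel tailor's shears lying on the table, about 240 x 90 x 16 mm, origin near the middle, underside. To be left alone.
- pincup: small white bowl on the table, 70 mm wide, 45 mm tall, origin under its centre. To be left alone.
- marker: black marker pen lying on the table, 120 mm long, 14 mm thick, origin at its middle, underside. To be left alone.

How it is judged (in metres and radians):
On the way, in this order (a step that is already met when the one before it is completed fails the run):
1. the knob is turned back to its end stop (value of joint follower below 2e-06 m), for 0.1 s.
2. the knob is four clicks clockwise of the stop (value of joint follower between 3.5e-05 and 4.5e-05 m), for 0.3 s.
3. the green button is pushed down with the knob at four clicks (all of step 2 and value of joint start above 0.0045 m), for 0.05 s.
At the end, for the whole second after the job is handed in: The selector rests four clicks clockwise of its end stop (within half a click: follower between 0.000035 and 0.000045 m) and the green button is up again (travel under 1.5 mm) (all of step 2 and value of joint start below 0.0015 m); the robot touches nothing.
It fails at once if the knob is forced against its end stop (overload spring wound up by more than 0.2 rad) (value of joint buffer above 2e-05 m).
It fails at once if one of the loose things on the press or table is disturbed (moved more than 20 mm) (distance of any of weight, eraser, weight2, curve, shears, pincup, marker from where it was at the start of the episode above 0.02 m).
It also fails if it takes over 72 s, if anything falls off the work surface, if the arm or the gripper's body presses on something with over 40 N, if the wrist force passes 120 N, or if a joint passes its speed limit or range.

## Working session

There is one attempt and no reset: what is moved stays moved. The work goes in short steps, Python scripts to look and compute and a shell command to move; the robot and the scene stay as the last step left them, time stands still between calls to the robot, and variables do not carry over. Pictures are saved under pics/ and viewed, and the job is handed in when it is done.

```bash
ls; mkdir -p pics
python3 - <<'E'
from plant import manip
import cv2,numpy as np
np.set_printoptions(precision=4,suppress=True)
print(manip.sense())
for n in("scene","top"):
    im,d=manip.grab_frame(n); cv2.imwrite(f"pics/{n}0.png",im[:,:,::-1]); np.save(f"pics/{n}0.npy",d)
    print(n,manip.get_calibration(n))
E
```

```text
pics
{'clock': 0.0, 'joint_pos': array([-74.9135,  33.9243,   2.7647,  92.2381,  -1.9087,  54.0108,
        -1.9297]), 'dq': array([-0.0134,  0.0723,  0.0079, -0.0596, -0.1175,  0.0579, -0.0147]), 'tau': array([ -0.0005, -54.8688,   1.5458, -19.8122,   0.0093,   0.0086,
         0.    ]), 'eef_pos': array([0.253 , 0.6789, 0.4035]), 'orientation': array([[-0.0007,  0.3492,  0.9371],
       [-0.0021,  0.9371, -0.3492],
       [-1.    , -0.0022,  0.0001]]), 'wrist_force': array([-0.0587, -0.0546, -0.4256]), 'torque': array([-0.0138, -0.0292,  0.0011]), 'opening': 1.0010754631980399}
scene {'K': array([[416.5046,   0.    , 282.6818],
       [  0.    , 416.5046, 210.8769],
       [  0.    ,   0.    ,   1.    ]]), 'distortion': array([-0.0686,  0.    ,  0.    ,  0.    ,  0.    ]), 'pose': array([[ 0.6427,  0.6386, -0.4233,  1.0449],
       [ 0.7661, -0.5384,  0.351 , -0.4156],
       [-0.0038, -0.5499, -0.8352,  1.0474],
       [ 0.    ,  0.    ,  0.    ,  1.    ]])}
top {'K': array([[400.0942,   0.    , 279.6555],
       [  0.    , 400.0942, 209.5799],
       [  0.    ,   0.    ,   1.    ]]), 'distortion': array([-0.0096,  0.    ,  0.    ,  0.    ,  0.    ]), 'pose': array([[-0.0253, -0.9969,  0.0744,  0.4837],
       [-0.9997,  0.0248, -0.0072, -0.0075],
       [ 0.0053, -0.0745, -0.9972,  1.2852],
       [ 0.    ,  0.    ,  0.    ,  1.    ]])}
```

View pics/scene0.png

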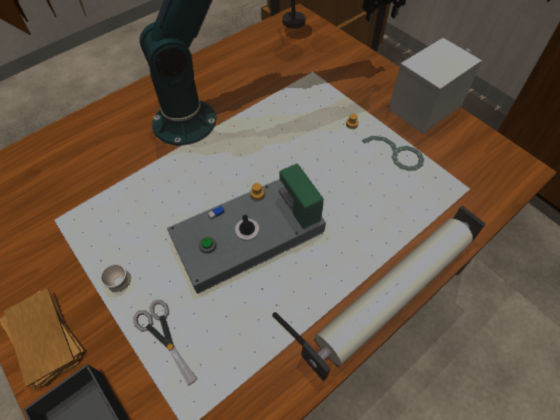

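View pics/top0.png

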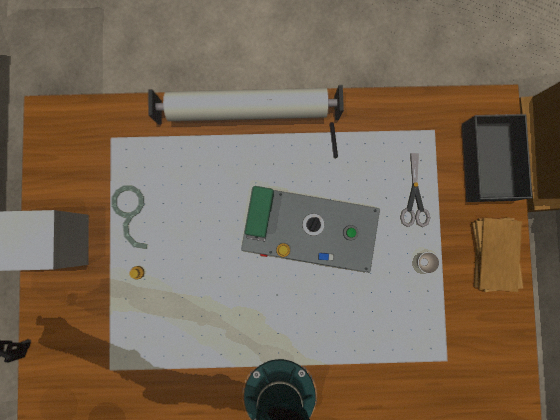

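The top view shows the knob at about (314,224), the button at (350,232), the weight at (284,250) and the eraser at (326,257). In the scene view the knob is at (246,228) and the button at (207,243). I'll enlarge both.

Run:
```python
import cv2
a=cv2.imread("pics/top0.png")[175:285,235:390]; cv2.imwrite("pics/topc.png",cv2.resize(a,None,fx=5,fy=5,interpolation=cv2.INTER_CUBIC))
a=cv2.imread("pics/scene0.png")[160:290,165:330]; cv2.imwrite("pics/scenec.png",cv2.resize(a,None,fx=4.5,fy=4.5,interpolation=cv2.INTER_CUBIC))
```

```text
(no output)
```

View pics/topc.png

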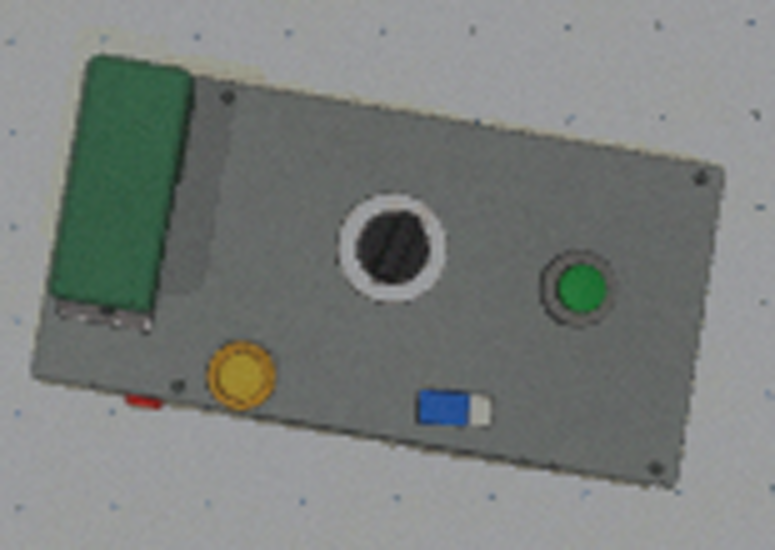

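View pics/scenec.png

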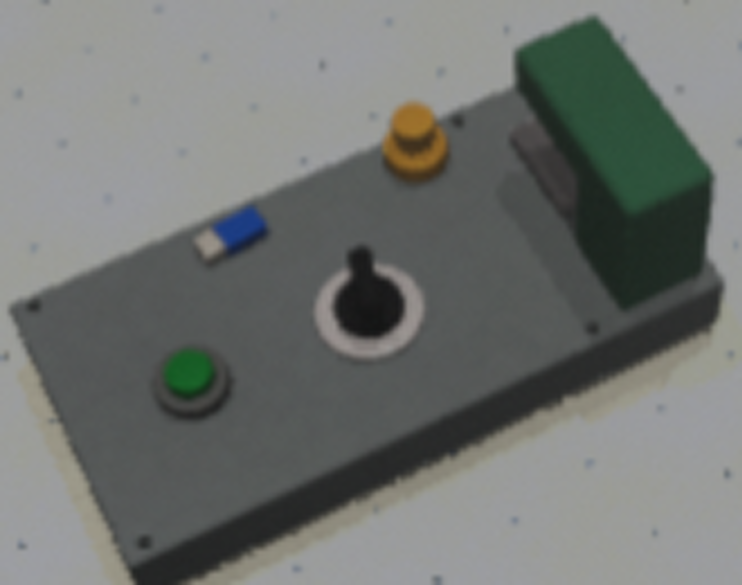

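The top crop shows the knob disc centred near (393,248) in crop pixels, with the bar running from lower left to upper right. The button is at about (581,288). Next I'll get positions from depth and pixels, and stretch the contrast on the knob.

```bash
cat > h.py <<'E'
import numpy as np,cv2
from plant import manip
np.set_printoptions(precision=4,suppress=True)
def rays(n,uv):
    c=manip.get_calibration(n)
    p=cv2.undistortPoints(np.array(uv,float).reshape(-1,1,2),c["K"],np.array(c["distortion"])).reshape(-1,2)
    return np.c_[p,np.ones(len(p))],c["pose"]
def onz(n,uv,z):
    r,T=rays(n,uv); d=r@T[:3,:3].T; o=T[:3,3]
    return o+d*((z-o[2])/d[:,2])[:,None]
def tri(uva,uvb):
    r1,T1=rays("top",[uva]);r2,T2=rays("scene",[uvb])
    d1=T1[:3,:3]@r1[0];d2=T2[:3,:3]@r2[0];o1=T1[:3,3];o2=T2[:3,3]
    s=np.linalg.lstsq(np.c_[d1,-d2],o2-o1,rcond=None)[0]
    a=o1+s[0]*d1;b=o2+s[1]*d2
    return (a+b)/2,np.linalg.norm(a-b)
def cloud(n,d):
    h,w=d.shape;u,v=np.meshgrid(np.arange(w),np.arange(h))
    r,T=rays(n,np.c_[u.ravel(),v.ravel()])
    return (r*d.reshape(-1,1))@T[:3,:3].T+T[:3,3]
E
python3 - <<'E'
from h import *
def T(x,y): return (235+(x+.5)/5-.5,175+(y+.5)/5-.5)
def S(x,y): return (165+(x+.5)/4.5-.5,160+(y+.5)/4.5-.5)
print("button",tri(T(581,288),S(189,371)))
print("screws", tri(T(701,178),S(144,542)),tri(T(228,97),S(592,327)),tri(T(656,468),S(33,305)),tri(T(178,386),S(457,121)))
print("foot", tri(T(393,248),S(369,310)))
for n in("top","scene"):
    d=np.load(f"pics/{n}0.npy");P=cloud(n,d);ok=(d.ravel()>0)
    kc=tri(T(393,248),S(369,310))[0]
    m=ok&(np.hypot(P[:,0]-kc[0],P[:,1]-kc[1])<.035)
    z=P[m,2];print(n,"hist",np.histogram(z,bins=np.arange(.04,.13,.005)))
    b=P[m&(P[:,2]>.082)];print(b)
    if len(b)>3:
        c=b[:,:2].mean(0);w,v=np.linalg.eigh(np.cov((b[:,:2]-c).T));print(c,np.sqrt(w),np.degrees(np.arctan2(v[1,1],v[0,1])))
for n,c,f in(("top",(298,210,328,240),20),("scene",(230,205,265,245),15)):
    a=cv2.imread(f"pics/{n}0.png")[c[1]:c[3],c[0]:c[2]].astype(float)
    a=np.clip((a-10)*4,0,255).astype(np.uint8)
    cv2.imwrite(f"pics/{n}k.png",cv2.resize(a,None,fx=f,fy=f,interpolation=cv2.INTER_CUBIC))
E
```

```text
button (array([ 0.5002, -0.2281,  0.0807]), np.float64(0.0011544017543993696))
screws (array([ 0.566 , -0.3076,  0.0629]), np.float64(0.0012489110266659506)) (array([ 0.6231, -0.0189,  0.0626]), np.float64(0.0007965919342968188)) (array([ 0.3903, -0.2726,  0.064 ]), np.float64(0.0009754643242137488)) (array([0.4473, 0.0163, 0.0614]), np.float64(0.0014866555553748333))
foot (array([ 0.5277, -0.1168,  0.0663]), np.float64(0.001379764865678629))
top hist (array([  0,   0,   0,  15,  93, 142,  61,  27,   2,   2,   1,   0,  31,
        36,   1,   0,   0]), array([0.04 , 0.045, 0.05 , 0.055, 0.06 , 0.065, 0.07 , 0.075, 0.08 ,
       0.085, 0.09 , 0.095, 0.1  , 0.105, 0.11 , 0.115, 0.12 , 0.125]))
[[ 0.5472 -0.1201  0.1032]
 [ 0.5471 -0.123   0.1031]
 [ 0.5442 -0.1167  0.1062]
 [ 0.5441 -0.1197  0.106 ]
 [ 0.544  -0.1226  0.1067]
 [ 0.5439 -0.1255  0.1069]
 [ 0.544  -0.1289  0.1028]
 [ 0.5411 -0.1165  0.1079]
 [ 0.541  -0.1194  0.1079]
 [ 0.5409 -0.1222  0.1097]
 [ 0.5411 -0.1257  0.1043]
 [ 0.541  -0.1286  0.105 ]
 [ 0.5386 -0.1141  0.1006]
 [ 0.5381 -0.1163  0.1086]
 [ 0.5382 -0.1196  0.1
[... 3716 characters left out ...]
 [ 0.5415 -0.1282  0.104 ]
 [ 0.5435 -0.1264  0.1045]
 [ 0.5455 -0.1245  0.105 ]
 [ 0.5451 -0.1212  0.101 ]
 [ 0.5467 -0.1191  0.1008]
 [ 0.5417 -0.1288  0.0997]
 [ 0.5429 -0.1264  0.0986]
 [ 0.5445 -0.1244  0.0985]
 [ 0.5457 -0.122   0.0975]
 [ 0.5467 -0.1196  0.0962]
 [ 0.5423 -0.1295  0.096 ]
 [ 0.5421 -0.1265  0.0925]
 [ 0.5448 -0.125   0.0944]
 [ 0.5463 -0.1228  0.094 ]
 [ 0.5466 -0.1199  0.0912]
 [ 0.5426 -0.1302  0.092 ]
 [ 0.5435 -0.1277  0.0904]
 [ 0.5449 -0.1255  0.0898]
 [ 0.547  -0.1236  0.0906]
 [ 0.546  -0.12    0.0853]
 [ 0.54   -0.1292  0.0822]
 [ 0.5424 -0.1275  0.0835]
 [ 0.5443 -0.1255  0.0838]
 [ 0.5475 -0.1244  0.0867]]
[ 0.5311 -0.1182] [0.0041 0.0135] 154.2549252497886
```

```bash
python3 -c "
import cv2
a=cv2.imread('pics/topk.png');b=cv2.imread('pics/scenek.png')
a=cv2.resize(a,(400,400));b=cv2.resize(b,(350,400))
cv2.imwrite('pics/k2.png',cv2.hconcat([a,b]))"
```

```text
(no output)
```

View pics/k2.png

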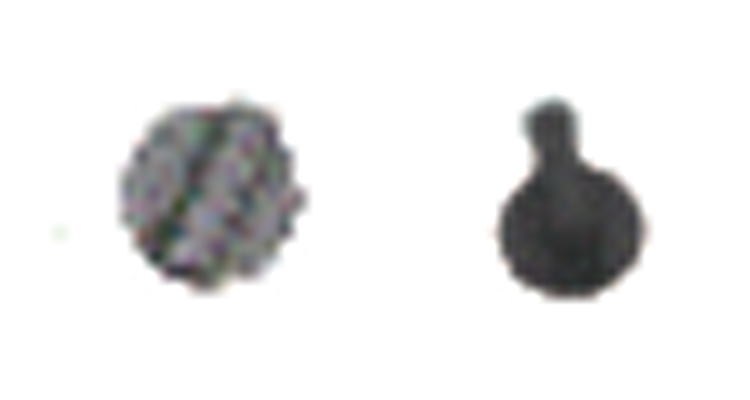

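Two-view checks all fit:
- **Knob:** axis at about (0.5277, -0.116), bar top at about 0.106.
- **Button:** top at about (0.500, -0.228, 0.081), 115 mm from the knob.
- **Deck:** screws at 0.063.
- **Bar:** direction about -26°.

I'll grasp with the tool turned clockwise, so the last joint has room for the anticlockwise turn. First, a helper that works out the moves.

```bash
cat > go.py <<'E'
import sys
from h import *
# target x y z, tool-y azimuth (deg); prints shares
s=manip.sense();R=s["orientation"];p=s["eef_pos"]
t=np.array([float(a) for a in sys.argv[1:4]]);d=R.T@(t-p)/.3
az=np.degrees(np.arctan2(R[1,1],R[0,1]))
print("t",round(s["clock"],2),"p",p,"az",round(az,2),"tilt",R[2,0],"j",s["joint_pos"])
print("delta shares",d,"rows>=",np.linalg.norm(d)*.3/.0625)
if len(sys.argv)>4:
    y=az-float(sys.argv[4]);print("yaw deg (cw+)",y,"share",y/90, "mod",((y+180)%360-180)/90)
E
python3 go.py 0.42 0.38 0.40 -20
```

```text
t 0.1 p [0.253  0.679  0.4037] az 69.56 tilt -0.9999979640762258 j [-74.9158  33.92     2.7678  92.2294  -1.9106  54.0124  -1.9323]
delta shares [ 0.0138 -0.7395  0.8695] rows>= 5.479425646230964
yaw deg (cw+) 89.56005613668654 share 0.9951117348520727 mod 0.9951117348520724
```

```bash
python3 -m creep '{"delta_pos":[[0,-0.14,0.17],[0,-0.28,0.33],[0,-0.42,0.5],[0,-0.56,0.66],[0,-0.7,0.82]],"yaw":[0.11,0.22,0.33,0.44,0.55]}' 0; python3 go.py 0.5 0.1 0.40 -70
```

```text
clock: 0.72
eef_pos: [0.4055, 0.4042, 0.404]
orientation: [[-0.001, 0.941, 0.338], [-0.002, 0.338, -0.941], [-1.0, -0.001, 0.002]]
wrist_force: [1.0, 0.1, -0.1]
opening: 0.998
t 0.72 p [0.4055 0.4042 0.404 ] az 19.74 tilt -0.9999976912818661 j [-62.2488  23.7216  17.1698 112.7401  -9.5894  44.9992 -19.8854]
delta shares [ 0.0151 -0.0461  1.0607] rows>= 5.0968383866156755
yaw deg (cw+) 89.74299460715557 share 0.9971443845239507 mod 0.9971443845239504
```

```bash
python3 -m creep '{"delta_pos":[[0,-0.01,0.2],[0,-0.02,0.4],[0,-0.03,0.6],[0,-0.04,0.8],[0,-0.05,1]],"yaw":[0.11,0.22,0.33,0.44,0.55]}'; python3 go.py 0.5277 -0.116 0.38 -116
```

```text
clock: 1.35
eef_pos: [0.4928, 0.115, 0.4045]
orientation: [[-0.001, 0.866, -0.501], [-0.002, -0.501, -0.866], [-1.0, 0.0, 0.002]]
wrist_force: [0.4, 0.2, -0.2]
opening: 0.999
t 1.35 p [0.4928 0.115  0.4045] az -30.06 tilt -0.9999980434553075 j [-43.9068  20.7832  33.1592 121.0952 -16.5328  42.5372 -30.1958]
delta shares [0.083  0.4861 0.6081] rows>= 3.757934727457603
yaw deg (cw+) 85.94404800867909 share 0.954933866763101 mod 0.954933866763101
```

```bash
python3 -m creep '{"delta_pos":[[0,0.1,0.13],[0.02,0.2,0.25],[0.04,0.3,0.38],[0.06,0.4,0.5],[0.08,0.486,0.608]],"yaw":[0.11,0.22,0.33,0.44,0.55]}'; python3 go.py 0.5277 -0.116 0.38 -116
```

```text
clock: 1.98
eef_pos: [0.5276, -0.1176, 0.3806]
orientation: [[-0.001, 0.175, -0.985], [-0.002, -0.985, -0.175], [-1.0, 0.002, 0.001]]
wrist_force: [0.7, 0.9, 0.5]
opening: 1.002
t 1.98 p [ 0.5276 -0.1176  0.3806] az -79.9 tilt -0.9999979064728193 j [-24.4045  28.6358  44.6533 118.5694 -28.834   43.9798 -41.766 ]
delta shares [ 0.0019 -0.0051 -0.0011] rows>= 0.02665166042453399
yaw deg (cw+) 36.095660102679545 share 0.40106289002977275 mod 0.40106289002977275
```

```bash
python3 -m creep '{"delta_pos":[[0,0,0],[0,0,0],[0,0,0]],"yaw":[0.11,0.22,0.33]}'; python3 go.py 0.5277 -0.116 0.38 -116
```

```text
clock: 2.35
eef_pos: [0.5275, -0.1176, 0.3803]
orientation: [[-0.001, -0.341, -0.94], [-0.002, -0.94, 0.341], [-1.0, 0.002, 0.001]]
wrist_force: [0.4, 1.0, -0.7]
opening: 0.998
t 2.35 p [ 0.5275 -0.1176  0.3803] az -109.95 tilt -0.9999976450064225 j [-29.4504  31.9015  53.2447 118.7636 -35.4007  46.6964 -64.7298]
delta shares [ 0.0008 -0.0052  0.001 ] rows>= 0.02589928186200238
yaw deg (cw+) 6.053796799269378 share 0.06726440888077087 mod 0.06726440888077087
```

```bash
python3 -m creep '{"delta_pos":[[0.1,-0.005,0.001],[0.2,-0.005,0.001],[0.25,-0.005,0.001],[0.25,-0.005,0.001]],"yaw":[0.067,0.067,0.067,0.067]}'; python3 go.py 0.5277 -0.116 0.253 -116
python3 - <<'E'
from h import *
im,d=manip.grab_frame("scene");cv2.imwrite("pics/s1.png",cv2.resize(im[130:290,150:340,::-1],None,fx=4,fy=3.7,interpolation=cv2.INTER_CUBIC))
print(manip.sense()["torque"],manip.sense()["wrist_force"])
E
```

```text
clock: 2.85
eef_pos: [0.5273, -0.1161, 0.3045]
orientation: [[-0.003, -0.438, -0.899], [-0.001, -0.899, 0.438], [-1.0, 0.003, 0.003]]
wrist_force: [0.7, 0.2, 0.8]
opening: 1.001
t 2.85 p [ 0.5273 -0.1161  0.3045] az -115.99 tilt -0.9999934007181177 j [-24.8298  37.8472  47.1718 121.7956 -44.5987  39.6564 -63.0995]
delta shares [ 0.1716 -0.0014 -0.0015] rows>= 0.8239403075364925
yaw deg (cw+) 0.012730627590002541 share 0.00014145141766669492 mod 0.00014145141766669492
[ 0.0002  0.0108 -0.0149] [-0.5088 -0.9244  0.4035]
```

View pics/s1.png

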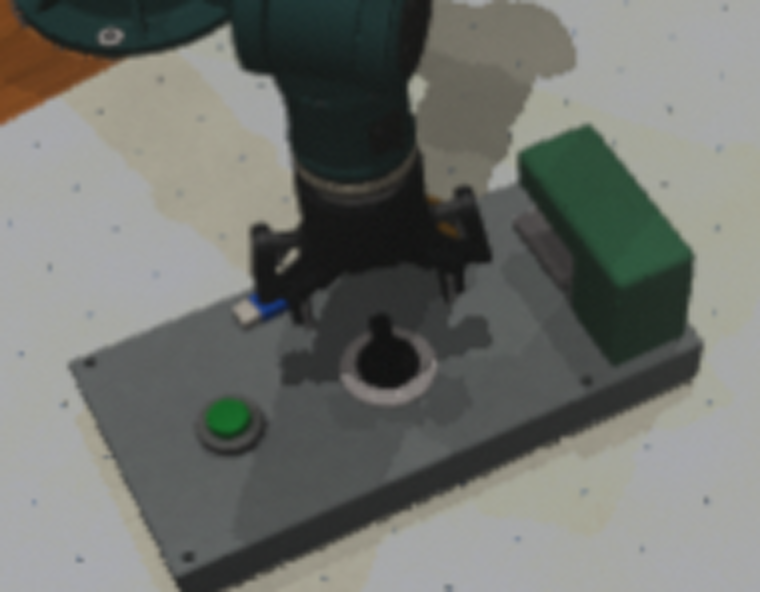

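The gripper straddles the knob: the bar is at about (382,330), with fingers either side at (300,300) and (455,285). The weight and eraser are clear behind. Lowering and closing.

```bash
python3 -m creep '{"delta_pos":[[0.06,0,0],[0.12,-0.001,-0.001],[0.168,-0.001,-0.001],[0.168,-0.001,-0.001],[0.168,-0.001,-0.001]],"yaw":[0,0,0,0,0]}'; python3 go.py 0.5277 -0.116 0.253 -116; python3 -c "
from h import *;s=manip.sense();print(s['torque'],s['wrist_force'])"
```

```text
clock: 3.52
eef_pos: [0.528, -0.1166, 0.255]
orientation: [[-0.002, -0.439, -0.899], [-0.002, -0.899, 0.439], [-1.0, 0.002, 0.001]]
wrist_force: [-0.2, 0.2, 0.3]
opening: 1.003
t 3.52 p [ 0.528  -0.1166  0.255 ] az -116.01 tilt -0.9999970300252579 j [-20.869   41.3605  41.4421 122.974  -50.3034  34.4606 -58.5146]
delta shares [ 0.0066 -0.0013  0.0019] rows>= 0.03337680101156121
yaw deg (cw+) -0.013128905724002493 share -0.00014587673026669436 mod -0.00014587673026653647
[-0.0503  0.0077  0.0355] [-0.1727  0.2381  0.3267]
```

```bash
python3 -m creep '{"delta_pos":[[0,0,0],[0,0,0],[0,0,0],[0,0,0],[0,0,0]],"yaw":[0,0,0,0,0]}' 1; python3 -c "
from h import *;s=manip.sense();print(s['torque'],s['wrist_force'])";python3 go.py 0.5277 -0.116 0.253 -116
```

```text
clock: 4.15
eef_pos: [0.5281, -0.1166, 0.2553]
orientation: [[-0.001, -0.439, -0.899], [-0.001, -0.899, 0.439], [-1.0, 0.002, 0.0]]
wrist_force: [0.0, 0.6, 3.3]
opening: 0.151
[ 0.1657  0.1496 -0.0018] [0.0422 0.5864 3.322 ]
t 4.15 p [ 0.5281 -0.1166  0.2553] az -116.02 tilt -0.9999981647419796 j [-20.876   41.334   41.4639 122.9694 -50.3059  34.4952 -58.5145]
delta shares [ 0.0075 -0.0014  0.002 ] rows>= 0.037907973291020546
yaw deg (cw+) -0.02244973604831557 share -0.00024944151164795077 mod -0.00024944151164795077
```

Gripped: the opening of 0.151 × 85 ≈ 13 mm matches the bar. It starts at position 2 or more, so 30° anticlockwise is safe before I start feeling for the stop.

```bash
cat > st.py <<'E'
from h import *
s=manip.sense();R=s["orientation"]
print("az %.2f  p %s op %.3f"%(np.degrees(np.arctan2(R[1,1],R[0,1])),s["eef_pos"],s["opening"]),"TZ %.3f"%s["torque"][2],s["wrist_force"])
E
python3 -m creep '{"delta_pos":[[0,0,0],[0,0,0],[0,0,0]],"yaw":[-0.03,-0.06,-0.06]}';python3 st.py
python3 -m creep '{"delta_pos":[[0,0,0],[0,0,0],[0,0,0]],"yaw":[-0.03,-0.06,-0.06]}';python3 st.py
```

```text
clock: 4.53
eef_pos: [0.528, -0.1167, 0.2553]
orientation: [[-0.001, -0.352, -0.936], [-0.001, -0.936, 0.352], [-1.0, 0.001, 0.001]]
wrist_force: [-0.3, 0.6, 1.2]
opening: 0.15
az -110.59  p [ 0.528  -0.1167  0.2553] op 0.150 TZ -0.164 [-0.2939  0.5757  1.1871]
clock: 4.9
eef_pos: [0.5281, -0.1166, 0.2553]
orientation: [[-0.001, -0.26, -0.966], [-0.001, -0.966, 0.26], [-1.0, 0.001, 0.001]]
wrist_force: [-0.2, -0.1, 2.0]
opening: 0.152
az -105.09  p [ 0.5281 -0.1166  0.2553] op 0.152 TZ 0.024 [-0.2003 -0.0633  2.039 ]
```

```bash
python3 -m creep '{"delta_pos":[[0,0,0],[0,0,0],[0,0,0]],"yaw":[-0.03,-0.06,-0.06]}' >/dev/null;python3 st.py
python3 -m creep '{"delta_pos":[[0,0,0],[0,0,0],[0,0,0]],"yaw":[-0.03,-0.06,-0.06]}' >/dev/null;python3 st.py
python3 -m creep '{"delta_pos":[[0,0,0],[0,0,0],[0,0,0]],"yaw":[-0.03,-0.06,-0.06]}' >/dev/null;python3 st.py
```

```text
az -99.63  p [ 0.5281 -0.1166  0.2553] op 0.153 TZ 0.104 [-0.3486  1.6084  1.2108]
az -94.21  p [ 0.5281 -0.1166  0.2553] op 0.150 TZ -0.041 [0.461  0.8107 1.5584]
az -88.76  p [ 0.5281 -0.1166  0.2553] op 0.153 TZ -0.023 [-0.3136  0.9092  1.0009]
```

```bash
python3 -m creep '{"delta_pos":[[0,0,0],[0,0,0],[0,0,0]],"yaw":[-0.03,-0.06,-0.06]}' >/dev/null;python3 st.py
python3 -m creep '{"delta_pos":[[0,0,0],[0,0,0],[0,0,0]],"yaw":[-0.03,-0.06,-0.06]}' >/dev/null;python3 st.py
python3 -m creep '{"delta_pos":[[0,0,0],[0,0,0],[0,0,0]],"yaw":[-0.03,-0.06,-0.06]}' >/dev/null;python3 st.py
```

```text
az -83.26  p [ 0.5281 -0.1166  0.2553] op 0.155 TZ 0.129 [ 0.2666 -0.5119  1.6828]
az -77.82  p [ 0.528  -0.1166  0.2553] op 0.149 TZ 0.012 [-0.1403  1.3069  1.7568]
az -72.40  p [ 0.528  -0.1166  0.2553] op 0.150 TZ -0.157 [-0.1432  1.3398  1.5788]
```

```bash
python3 -m creep '{"delta_pos":[[0,0,0],[0,0,0]],"yaw":[-0.025,-0.025]}' >/dev/null;python3 st.py
```

```text
az -70.12  p [ 0.528  -0.1166  0.2553] op 0.152 TZ -0.162 [-0.3081  0.8961  2.0959]
```

Not the stop, which would read at least 0.4 here. On to the next position near -56.

```bash
python3 -m creep '{"delta_pos":[[0,0,0],[0,0,0],[0,0,0]],"yaw":[-0.03,-0.06,-0.06]}' >/dev/null;python3 st.py
python3 -m creep '{"delta_pos":[[0,0,0],[0,0,0],[0,0,0]],"yaw":[-0.03,-0.06,-0.06]}' >/dev/null;python3 st.py
python3 -m creep '{"delta_pos":[[0,0,0],[0,0,0]],"yaw":[-0.03,-0.03]}' >/dev/null;python3 st.py
```

```text
az -64.62  p [ 0.528  -0.1166  0.2552] op 0.147 TZ 0.073 [-0.3415  1.2308  2.0298]
az -59.16  p [ 0.528  -0.1166  0.2553] op 0.155 TZ 0.123 [-0.428   1.3533  1.2441]
az -56.43  p [ 0.528  -0.1166  0.2552] op 0.153 TZ 0.022 [-0.577   1.8001  1.8215]
```

```bash
python3 -m creep '{"delta_pos":[[0,0,0],[0,0,0],[0,0,0]],"yaw":[-0.03,-0.04,-0.04]}' >/dev/null;python3 st.py
```

```text
az -52.84  p [ 0.528  -0.1167  0.2553] op 0.155 TZ -0.134 [-0.0705  0.6924  2.4273]
```

```bash
python3 -m creep '{"delta_pos":[[0,0,0],[0,0,0]],"yaw":[-0.025,-0.025]}' >/dev/null;python3 st.py
```

```text
az -50.55  p [ 0.528  -0.1166  0.2553] op 0.149 TZ -0.119 [-1.2405  1.9428  2.3312]
```

Not the stop either. Next is -36.

```bash
python3 -m creep '{"delta_pos":[[0,0,0],[0,0,0],[0,0,0]],"yaw":[-0.03,-0.06,-0.06]}' >/dev/null;python3 st.py
python3 -m creep '{"delta_pos":[[0,0,0],[0,0,0],[0,0,0]],"yaw":[-0.03,-0.06,-0.06]}' >/dev/null;python3 st.py
python3 -m creep '{"delta_pos":[[0,0,0],[0,0,0]],"yaw":[-0.03,-0.03]}' >/dev/null;python3 st.py
```

```text
az -45.05  p [ 0.5279 -0.1166  0.2552] op 0.152 TZ 0.085 [-1.0023  1.2692  1.7918]
az -39.59  p [ 0.5279 -0.1166  0.2552] op 0.153 TZ 0.188 [-0.9171  1.1278  2.3353]
az -36.86  p [ 0.5279 -0.1166  0.2552] op 0.153 TZ 0.024 [0.2338 1.0873 1.9145]
```

```bash
python3 -m creep '{"delta_pos":[[0,0,0],[0,0,0],[0,0,0]],"yaw":[-0.03,-0.04,-0.04]}' >/dev/null;python3 st.py
```

```text
az -33.26  p [ 0.5279 -0.1166  0.2552] op 0.150 TZ -0.093 [-1.1634  1.5256  2.2583]
```

```bash
python3 -m creep '{"delta_pos":[[0,0,0],[0,0,0]],"yaw":[-0.025,-0.025]}' >/dev/null;python3 st.py
```

```text
az -30.98  p [ 0.5279 -0.1167  0.2553] op 0.151 TZ -0.152 [-1.3602  1.502   3.2934]
```

Still only detent torque. Next is -16.

```bash
python3 -m creep '{"delta_pos":[[0,0,0],[0,0,0],[0,0,0]],"yaw":[-0.03,-0.06,-0.06]}' >/dev/null;python3 st.py
python3 -m creep '{"delta_pos":[[0,0,0],[0,0,0],[0,0,0]],"yaw":[-0.03,-0.06,-0.06]}' >/dev/null;python3 st.py
python3 -m creep '{"delta_pos":[[0,0,0],[0,0,0]],"yaw":[-0.03,-0.03]}' >/dev/null;python3 st.py
```

```text
az -25.49  p [ 0.5278 -0.1167  0.2552] op 0.150 TZ -0.013 [-0.707   1.3866  1.9814]
az -20.01  p [ 0.5278 -0.1167  0.2552] op 0.152 TZ 0.147 [-0.6444  1.8265  2.0788]
az -17.28  p [ 0.5278 -0.1167  0.2552] op 0.148 TZ 0.063 [-0.3498  1.5599  3.3813]
```

```bash
python3 -m creep '{"delta_pos":[[0,0,0],[0,0,0],[0,0,0]],"yaw":[-0.03,-0.04,-0.04]}' >/dev/null;python3 st.py
```

```text
az -13.69  p [ 0.5278 -0.1167  0.2552] op 0.155 TZ -0.076 [-0.3793  1.682   2.7394]
```

```bash
python3 -m creep '{"delta_pos":[[0,0,0],[0,0,0]],"yaw":[-0.025,-0.025]}' >/dev/null;python3 st.py
```

```text
az -11.41  p [ 0.5277 -0.1167  0.2552] op 0.152 TZ -0.166 [-0.3304  1.1101  2.4219]
```

So the start was position 6, and position 0 should be near +4 with the stop near +7. Approaching carefully.

```bash
python3 -m creep '{"delta_pos":[[0,0,0],[0,0,0],[0,0,0]],"yaw":[-0.03,-0.06,-0.06]}' >/dev/null;python3 st.py
python3 -m creep '{"delta_pos":[[0,0,0],[0,0,0],[0,0,0]],"yaw":[-0.03,-0.06,-0.06]}' >/dev/null;python3 st.py
python3 -m creep '{"delta_pos":[[0,0,0],[0,0,0]],"yaw":[-0.03,-0.03]}' >/dev/null;python3 st.py
```

```text
az -5.92  p [ 0.5277 -0.1167  0.2553] op 0.151 TZ 0.067 [-1.6689  2.1965  2.4412]
az -0.44  p [ 0.5277 -0.1167  0.2552] op 0.149 TZ 0.130 [-1.4217  2.0386  2.7659]
az 2.29  p [ 0.5277 -0.1168  0.2552] op 0.152 TZ 0.055 [-1.2345  1.7573  3.0797]
```

```bash
python3 -m creep '{"delta_pos":[[0,0,0],[0,0,0],[0,0,0]],"yaw":[-0.03,-0.04,-0.04]}' >/dev/null;python3 st.py
```

```text
az 5.88  p [ 0.5276 -0.1168  0.2552] op 0.150 TZ -0.087 [-0.2428  2.0319  3.3405]
```

```bash
python3 -m creep '{"delta_pos":[[0,0,0],[0,0,0]],"yaw":[-0.025,-0.025]}' >/dev/null;python3 st.py
```

```text
az 8.09  p [ 0.5276 -0.1169  0.2552] op 0.150 TZ -0.362 [-1.3348  2.1472  3.2754]
```

A jump to -0.36 N m: the end stop, about where predicted. I'll hold briefly to confirm.

```bash
python3 -m creep '{"delta_pos":[[0,0,0],[0,0,0]],"yaw":[0,0]}' >/dev/null;python3 st.py
python3 -m creep '{"delta_pos":[[0,0,0],[0,0,0]],"yaw":[-0.008,-0.008]}' >/dev/null;python3 st.py
python3 -c "
from h import *;print(manip.sense()['joint_pos'])"
```

```text
az 8.06  p [ 0.5276 -0.1169  0.2552] op 0.145 TZ -0.382 [-0.4789  2.2221  3.1858]
az 8.79  p [ 0.5276 -0.1169  0.2552] op 0.153 TZ -0.406 [-0.8945  1.9823  3.5824]
[  1.7824  34.059    8.1569 122.0725 -11.4408  24.6284  27.7716]
```

The stop is confirmed: the torque rises with the small extra turn, with a wind-up of about 0.035 rad. Position 0 is at az ≈ 3.9, so position 4 is at az ≈ -76. Turning clockwise.

```bash
python3 -m creep '{"delta_pos":[[0,0,0],[0,0,0],[0,0,0],[0,0,0],[0,0,0]],"yaw":[0.06,0.12,0.18,0.24,0.3]}' >/dev/null;python3 st.py
python3 -m creep '{"delta_pos":[[0,0,0],[0,0,0],[0,0,0],[0,0,0],[0,0,0]],"yaw":[0.06,0.12,0.18,0.24,0.3]}' >/dev/null;python3 st.py
python3 -m creep '{"delta_pos":[[0,0,0],[0,0,0],[0,0,0],[0,0,0],[0,0,0]],"yaw":[0.06,0.12,0.18,0.24,0.3]}' >/dev/null;python3 go.py 0.5277 -0.1167 0.255 -76;python3 st.py
```

```text
az -18.21  p [ 0.5278 -0.1168  0.2553] op 0.152 TZ 0.120 [-0.9743  1.1213  2.8329]
az -45.15  p [ 0.5279 -0.1168  0.2552] op 0.152 TZ 0.173 [-1.1184  1.8287  2.5765]
t 16.27 p [ 0.528  -0.1168  0.2553] az -72.18 tilt -0.9999988598569856 j [-13.3513  37.5336  29.7235 122.671  -38.3875  29.2233 -26.497 ]
delta shares [ 0.0009 -0.0007  0.0009] rows>= 0.006861498629259278
yaw deg (cw+) 3.818177756139974 share 0.04242419729044416 mod 0.042424197290444
az -72.18  p [ 0.528  -0.1168  0.2553] op 0.151 TZ -0.043 [-1.1832  1.692   1.8725]
```

```bash
python3 -m creep '{"delta_pos":[[0,0,0],[0,0,0],[0,0,0]],"yaw":[0.042,0.042,0.042]}' >/dev/null;python3 st.py
python3 -m creep '{"delta_pos":[[0,0,0],[0,0,0],[0,0,0]],"yaw":[0,0,0]}' >/dev/null;python3 st.py
python3 -m creep '{"delta_pos":[[0,0,0],[0,0,0],[0,0,0],[0,0,0],[0,0,0]],"yaw":[0,0,0,0,0]}' 0;python3 st.py
```

```text
az -75.84  p [ 0.5281 -0.1168  0.2553] op 0.153 TZ -0.046 [-1.1217  0.3502  2.4834]
az -75.83  p [ 0.528  -0.1168  0.2552] op 0.152 TZ 0.012 [-0.4981  1.2043  2.0253]
clock: 17.65
eef_pos: [0.5281, -0.1169, 0.2553]
orientation: [[-0.001, 0.245, -0.97], [0.001, -0.97, -0.245], [-1.0, -0.001, 0.0]]
wrist_force: [-0.8, 0.1, -0.4]
opening: 1.0
az -75.83  p [ 0.5281 -0.1169  0.2553] op 1.000 TZ -0.011 [-0.8001  0.1486 -0.4159]
```

Torque is zero and the knob is released. Raising, then over the button with fingers shut, and checking the bar on the way.

```bash
python3 -m creep '{"delta_pos":[[-0.1,0,0],[-0.2,0,0],[-0.3,0,0],[-0.3,0,0]],"yaw":[0,0,0,0]}';python3 go.py 0.5002 -0.2281 0.30 -76
```

```text
clock: 18.15
eef_pos: [0.5288, -0.1174, 0.3472]
orientation: [[0.004, 0.245, -0.97], [0.0, -0.97, -0.245], [-1.0, 0.001, -0.004]]
wrist_force: [-0.1, 0.2, -0.1]
opening: 1.0
t 18.15 p [ 0.5288 -0.1174  0.3472] az -75.83 tilt -0.9999927584569783 j [-21.0447  30.6957  40.2104 119.9235 -31.1338  39.7758 -36.0254]
delta shares [0.1567 0.3343 0.1835] rows>= 1.9792242642869886
yaw deg (cw+) 0.17371405843029208 share 0.0019301562047810232 mod 0.0019301562047808652
```

```bash
python3 -m creep '{"delta_pos":[[0,0.15,0.09],[0,0.334,0.183],[0,0.334,0.183],[0,0.334,0.183],[0,0.334,0.183]],"yaw":[0,0,0,0,0]}' 1;python3 go.py 0.5002 -0.2281 0.28 -76
python3 - <<'E'
from h import *
for n in("top","scene"):
    im,d=manip.grab_frame(n);cv2.imwrite(f"pics/{n}2.png",im[:,:,::-1])
    P=cloud(n,d);m=(d.ravel()>0)&(np.hypot(P[:,0]-.5277,P[:,1]+.1166)<.035)&(P[:,2]>.095)&(P[:,2]<.115)
    b=P[m];c=b[:,:2].mean(0);w,v=np.linalg.eigh(np.cov((b[:,:2]-c).T));print(n,len(b),c,np.sqrt(w),np.degrees(np.arctan2(v[1,1],v[0,1])))
a=cv2.imread("pics/top2.png")[165:285,235:390];b=cv2.imread("pics/scene2.png")[150:290,165:330]
cv2.imwrite("pics/c2.png",cv2.hconcat([cv2.resize(a,(400,310)),cv2.resize(b,(365,310))]))
E
```

```text
clock: 18.77
eef_pos: [0.5006, -0.2263, 0.3463]
orientation: [[0.003, 0.247, -0.969], [0.002, -0.969, -0.247], [-1.0, -0.001, -0.003]]
wrist_force: [0.2, 0.1, 0.3]
opening: 0.003
t 18.77 p [ 0.5006 -0.2263  0.3463] az -75.68 tilt -0.9999951024211515 j [ -8.224   30.9907  39.0569 118.9657 -30.5241  40.0784 -24.8267]
delta shares [0.2208 0.0056 0.0033] rows>= 1.0604924728959215
yaw deg (cw+) 0.323147738837946 share 0.0035905304315327334 mod 0.0035905304315327334
top 68 [ 0.5279 -0.116 ] [0.0042 0.012 ] -164.87173002527337
scene 87 [ 0.5293 -0.117 ] [0.0042 0.0122] -166.3080658184239
```

View pics/c2.png

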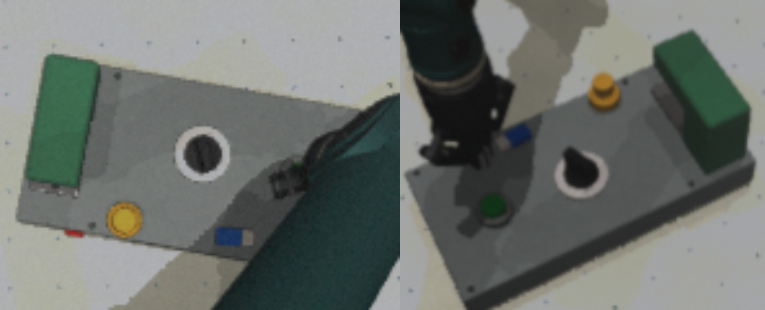

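The bar now reads 15.1° and 13.7° in the two views, against an expected 14°, so it is two clicks net from the start at 6. The weight and eraser are unmoved. Now the button.

```bash
python3 -m creep '{"delta_pos":[[0.1,0.005,0.003],[0.2,0.005,0.003],[0.26,0.005,0.003],[0.26,0.005,0.003]],"yaw":[0,0,0,0]}';python3 go.py 0.5002 -0.2281 0.255 -76
python3 -m creep '{"delta_pos":[[0.02,0,0],[0.027,0,0],[0.027,0,0]],"yaw":[0,0,0]}';python3 go.py 0.5002 -0.2281 0.255 -76
```

```text
clock: 19.38
eef_pos: [0.5003, -0.2273, 0.2675]
orientation: [[0.001, 0.248, -0.969], [0.002, -0.969, -0.248], [-1.0, -0.002, -0.001]]
wrist_force: [0.0, -0.2, 0.4]
opening: 0.002
t 19.38 p [ 0.5003 -0.2273  0.2675] az -75.61 tilt -0.9999968589956658 j [ -2.5272  37.1126  31.6049 121.3495 -37.6151  31.4639 -18.6867]
delta shares [0.0417 0.0027 0.0011] rows>= 0.20083398530713203
yaw deg (cw+) 0.38679389354447835 share 0.004297709928271982 mod 0.004297709928271982
clock: 19.75
eef_pos: [0.5005, -0.2273, 0.2598]
orientation: [[0.002, 0.249, -0.969], [0.002, -0.969, -0.249], [-1.0, -0.002, -0.002]]
wrist_force: [0.3, 0.1, -0.9]
opening: 0.0
t 19.75 p [ 0.5005 -0.2273  0.2598] az -75.61 tilt -0.9999964688497407 j [ -1.9359  37.7265  30.7754 121.507  -38.3562  30.5653 -18.0632]
delta shares [0.0158 0.0025 0.0015] rows>= 0.07732571482086466
yaw deg (cw+) 0.3907495002798953 share 0.004341661114221059 mod 0.004341661114221059
```

Pressing in small steps, watching the force.

```bash
python3 -m creep '{"delta_pos":[[0.013,0.002,0.001],[0.013,0.002,0.001]],"yaw":[0,0]}';
python3 -m creep '{"delta_pos":[[0.01,0,0],[0.01,0,0]],"yaw":[0,0]}'
```

```text
clock: 20.0
eef_pos: [0.5002, -0.228, 0.2558]
orientation: [[0.001, 0.248, -0.969], [0.002, -0.969, -0.248], [-1.0, -0.002, -0.002]]
wrist_force: [0.1, 0.2, 0.1]
opening: -0.0
clock: 20.25
eef_pos: [0.5004, -0.2281, 0.2529]
orientation: [[0.002, 0.248, -0.969], [0.002, -0.969, -0.248], [-1.0, -0.002, -0.002]]
wrist_force: [0.2, 0.2, 2.6]
opening: 0.003
```

```bash
python3 -m creep '{"delta_pos":[[0.01,0,0],[0.01,0,0]],"yaw":[0,0]}';
python3 -m creep '{"delta_pos":[[0.008,0,0],[0.008,0,0]],"yaw":[0,0]}'
```

```text
clock: 20.5
eef_pos: [0.5004, -0.2282, 0.2499]
orientation: [[0.002, 0.248, -0.969], [0.002, -0.969, -0.248], [-1.0, -0.002, -0.002]]
wrist_force: [-1.2, 1.0, 5.1]
opening: 0.003
clock: 20.75
eef_pos: [0.5002, -0.2285, 0.2492]
orientation: [[0.003, 0.248, -0.969], [0.004, -0.969, -0.248], [-1.0, -0.004, -0.004]]
wrist_force: [-3.2, 2.8, 18.5]
opening: 0.002
```

The force jumped from 5 to 18.5 N in under 1 mm, so the button is on its bottom. Letting go and retreating.

```bash
python3 -m creep '{"delta_pos":[[0,0,0],[-0.04,0,0],[-0.15,0,0],[-0.3,0,0],[-0.45,0,0]],"yaw":[0,0,0,0,0]}'; python3 go.py 0.45 0.12 0.40
```

```text
clock: 21.38
eef_pos: [0.4996, -0.2289, 0.3854]
orientation: [[0.002, 0.247, -0.969], [0.004, -0.969, -0.247], [-1.0, -0.004, -0.003]]
wrist_force: [0.9, -0.1, -0.4]
opening: 0.001
t 21.38 p [ 0.4996 -0.2289  0.3854] az -75.68 tilt -0.9999899782168183 j [-10.6515  28.1881  42.4819 117.2032 -27.3847  44.6485 -27.1816]
delta shares [-0.044  -1.1679 -0.1277] rows>= 5.643334543134281
```

Moving aside for a last clear look.

```bash
python3 -m creep '{"delta_pos":[[0,-0.15,-0.02],[-0.02,-0.35,-0.04],[-0.03,-0.55,-0.06],[-0.04,-0.75,-0.08],[-0.04,-0.95,-0.1]],"yaw":[0,0,0,0,0]}'
python3 -m creep '{"delta_pos":[[0,-0.2,0],[0,-0.4,0],[0,-0.5,0],[0,-0.5,0],[0,-0.5,0]],"yaw":[0,0,0,0,0]}'
python3 - <<'E'
from h import *
for n in("top","scene"):
    im,d=manip.grab_frame(n);cv2.imwrite(f"pics/{n}3.png",im[:,:,::-1])
    P=cloud(n,d);ok=d.ravel()>0
    b=P[ok&(np.hypot(P[:,0]-.5277,P[:,1]+.1166)<.035)&(P[:,2]>.095)&(P[:,2]<.115)]
    if len(b)>5:
        c=b[:,:2].mean(0);w,v=np.linalg.eigh(np.cov((b[:,:2]-c).T));print(n,len(b),c,np.degrees(np.arctan2(v[1,1],v[0,1])))
    d0=np.load(f"pics/{n}0.npy");P0=cloud(n,d0)
    for lab,Q,dd in(("then",P0,d0),("now",P,d)):
        q=Q[(dd.ravel()>0)&(np.hypot(Q[:,0]-.5002,Q[:,1]+.2281)<.011)];print(lab,"button z",np.median(q[:,2]))
a=cv2.imread("pics/top3.png");b=cv2.imread("pics/scene3.png")
cv2.imwrite("pics/c3.png",cv2.hconcat([a[100:300,100:450],b[80:280,80:430]]))
E
```

```text
clock: 22.0
eef_pos: [0.4576, 0.0564, 0.399]
orientation: [[0.003, 0.247, -0.969], [0.004, -0.969, -0.247], [-1.0, -0.004, -0.004]]
wrist_force: [0.6, -0.1, 0.3]
opening: -0.002
clock: 22.62
eef_pos: [0.4205, 0.2008, 0.3996]
orientation: [[0.003, 0.246, -0.969], [0.004, -0.969, -0.246], [-1.0, -0.003, -0.004]]
wrist_force: [0.3, -0.1, -0.1]
opening: 0.001
top 67 [ 0.527  -0.1165] -165.60520711888597
then button z 0.08274847789935713
now button z 0.0817409025021647
scene 88 [ 0.5292 -0.1169] -165.4777439644053
then button z 0.08177737910512123
now button z 0.08192567596532718
```

View pics/c3.png

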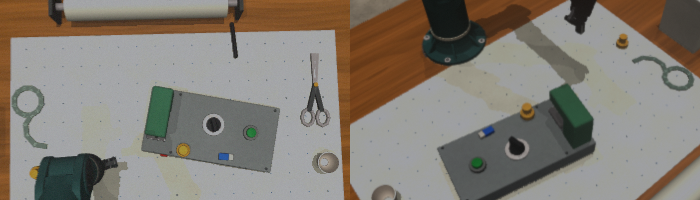

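The button is back up at 0.082 m, as at the start. The bar is at 14.4°/14.5° against an expected 14°. The loose things are in place and the arm is clear of everything.

```bash
python3 -c "
from plant import manip
print(manip.close_job())"
```

```text
the job is handed in; nothing more can be done
None
```

The job is done and handed in after about 23 s of robot time; no verdict was reported.

- **End stop:** I turned the knob anticlockwise in small steps through six clicks. The torque then jumped to about 0.36–0.41 N m, which means the spring was wound up only about 0.035 rad. The stop came where the six clicks put it.
- **Four clicks:** I turned it 80° clockwise from position 0. Torque read about zero before I let go. Afterwards both cameras gave a bar angle of about 14.5°, against 14° expected.
- **Button:** I pressed it straight down until it bottomed, with the force rising from 5 to 18.5 N in under 1 mm. I then let go, and its top was back at 0.082 m as before.
- **Everything else:** the last pictures showed the loose things in their places and the arm clear of everything. The curve template and one weight were judged by eye only, and the arm partly hid that weight in the top view. No check failed or disagreed.

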